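# Move the jar carrier to the other folding hook

### The job

Swing the folded blue hook straight out, then take the jar carrier off the red hook and stand it in the middle of the cork mat and let go. Take it again by the left end of its handle (left as the robot sees it), hang it by the arch of its handle on the blue hook with its yellow front still facing the robot and let go, then fold the empty red hook flat against its board. Do not knock the jars and the label roll standing around, and keep the carrier upright.

Things in the scene. Friction and masses are not known exactly. Their poses are not given: they have to be found in the camera images.
- red_stand: fixed plywood board with the red hook. Origin on the table, in the board's front face, below the hook's hinge; x points into the board (away from the robot), y left, z up. Board 18 mm thick, top edge 208 mm up, y -128 to +72 mm; foot 12 mm high, x -60 to +65 mm. Hinge line (upright) at x = -20, y = 0 mm
- blue_stand: fixed plywood board with the blue hook. Origin on the table, in the board's front face, below the hook's hinge; x points into the board (away from the robot), y left, z up. Board 18 mm thick, top edge 208 mm up, y -72 to +128 mm; foot 12 mm high, x -60 to +65 mm. Hinge line (upright) at x = -20, y = 0 mm
- red_guard (a point): centre of the white guard panel of the red stand, on the hook's left (+y) side: 8 mm thick, from the foot to 330 mm up, x -90 to +15 mm of its stand, inner face at y = +62 mm. A hand that holds the hung carrier at the handle end next to the guard strikes it: hold the other end there
- blue_guard (a point): centre of the white guard panel of the blue stand, on the hook's right (-y) side: 8 mm thick, from the foot to 330 mm up, x -90 to +15 mm of its stand, inner face at y = -62 mm. A hand that holds the hung carrier at the handle end next to the guard strikes it: hold the other end there
- red_hook (a joint): angle of the red hook: 0 = folded flat along the board (arm to -y of its stand), 1.571 = stop, straight out (arm to -x of its stand); grows clockwise seen from above. Stays where left (friction 0.05 N m, no spring). Arm: 10 mm round bar, axis 200 mm above the table, 100 mm from hinge line to the tip, where a 10 mm round peg stands up to 40 mm above the axis
- blue_hook (a joint): angle of the blue hook: 0 = folded flat along the board (arm to +y of its stand), 1.571 = stop, straight out (arm to -x of its stand); grows counter-clockwise seen from above. Stays where left (friction 0.05 N m, no spring). Arm: 10 mm round bar, axis 200 mm above the table, 100 mm from hinge line to the tip, where a 10 mm round peg stands up to 40 mm above the axis
- red_hook_tip (a point): point on the upright peg at the red hook's tip, 22 mm above the arm's axis (the arm's top is at +5 mm, the peg's top at +40 mm); pinch here from above
- blue_hook_tip (a point): the same point on the blue hook's peg
- blue_hook_seat (a point): fixed point of the blue stand, on the axis of the swung-out arm, 75 mm in front of the board and 200 mm up: the middle of where the handle may hang
- carrier: loose jar carrier, 0.3 to 0.5 kg with the amber jar fixed in it: base 76 mm (x) by 92 mm (y), side straps at y = +-43 mm (24 mm wide in x, 7 mm above 95 mm), dark handle bar along y across the top, 167 mm high. Origin at the middle of the underside, z up; a yellow strip marks the front, which looks to its -x. Starts hung on the red hook, front to the robot, underside 46 mm above the table
- carrier_left (a point): middle of the handle's straight left part (+31 mm y in the carrier's frame, 145 mm above its underside): 8 mm thick in x, 14 mm high, 30 mm long; a place to pinch from above
- carrier_right (a point): the same on the handle's right part (y = -31 mm)
- carrier_peak (a point): underside of the bent-up arch in the middle of the handle, which takes the hook's arm (slot 24 mm wide in y); 159 mm above the carrier's underside; rests on the arm's top when hung
- mat: cork mat, fixed, 110 mm (x) by 130 mm (y), 4 mm thick; origin in the middle of its underside, on the table
- jar_a_mid (a point): closed amber glass jar with a black lid, 68 mm diameter, 78 mm tall, loose bystander; point at its middle, 39 mm up
- jar_b_mid (a point): closed amber glass jar with a black lid, 68 mm diameter, 78 mm tall, loose bystander; point at its middle, 39 mm up
- jar_c_mid (a point): closed amber glass jar with a black lid, 68 mm diameter, 78 mm tall, loose bystander; point at its middle, 39 mm up
- wax_jar_mid (a point): glass clip jar with wax, 93x74x88 mm, loose bystander; point at its middle, 44 mm up
- label_roll_mid (a point): white roll of stickers lying flat, 66 mm diameter, 30 mm high, loose bystander; point at its middle
There are look-alikes about, which are no part of the job. There is more than one size of the mat; the job needs the larger.

How it is judged:
On the way, in this order (a step that is already met when the one before it is completed fails the run):
1. the blue hook is swung out (at least 1.3 rad) while the carrier still hangs on the red hook (value of joint blue_hook above 1.3 rad and contact force between red_hook and carrier above 0.5 N), for 0.2 s.
2. the carrier stands on the cork mat, its middle within 40 mm of the mat's, upright and let go (horizontal distance between carrier and mat below 0.04 m and height (world z) of carrier below 0.012 m and angle between carrier's own z axis and vertical below 0.1 rad and contact force between the fingers and carrier below 0.1 N and linear speed of carrier below 0.03 m/s), for 0.2 s.
3. the carrier is off the mat, held by the left part of its handle (grasp point within 35 mm of it) (height (world z) of carrier above 0.03 m and distance between the grasp point and carrier_left below 0.035 m and contact force between the fingers and carrier above 1 N), for 0.2 s.
4. the carrier hangs by the arch of its handle on the blue hook, front to the robot, let go (value of joint blue_hook above 1.3 rad and x of carrier_peak in the frame of blue_stand between -0.118 and -0.03 m and y of carrier_peak in the frame of blue_stand between -0.018 and 0.018 m and z of carrier_peak in the frame of blue_stand between 0.198 and 0.213 m and contact force between blue_hook and carrier above 1 N and contact force between each of red_hook, the fingers and carrier below 0.1 N and angle between carrier's own z axis and vertical below 0.2 rad and y of carrier_left in the frame of blue_stand above 0.01 m and linear speed of carrier below 0.03 m/s), for 0.3 s.
At the end, for the whole second after the job is handed in: The carrier hangs at rest by its handle's arch on the swung-out blue hook (at least 1.3 rad; arch between the hinge and the tip peg and resting on the arm; tilted less than 0.2 rad), yellow front to the robot and released; the red hook is folded flat (below 0.15 rad) (all of step 4 and value of joint red_hook below 0.15 rad); the robot touches nothing.
It fails at once if a bystander moved more than 30 mm (distance of any of jar_a_mid, jar_b_mid, jar_c_mid, wax_jar_mid, label_roll_mid from where it was at the start of the episode above 0.03 m).
It fails at once if the carrier tipped by more than 0.7 rad (angle between carrier's own z axis and vertical above 0.7 rad).
It also fails if it takes over 72 s, if anything falls off the work surface, if the arm or the gripper's body presses on something with over 40 N, if the wrist force passes 120 N, or if a joint passes its speed limit or range.

### The arm

A 7-joint arm with a two-finger parallel gripper is mounted at the origin on a cart in front of the work surface, level with it; the furniture and walls round the work are solid. World frame = base frame: x ahead of the robot, y to its left, z up, the work surface at z = 0. Lengths are in m, angles in rad, forces in N, time in s.
With the tool pointing down it reaches from about 0.425 to 0.875 m from the base axis. Payload 4.7 kg.
Tool frame: the origin (TCP) lies midway between the tips of the shut fingers; the grasp point (between the pads) lies 19 mm behind it; z points along the fingers, x is the direction in which the jaws open and shut, and the axes are right-handed (so a half turn about z gives the same grasp; the last joint's range is limited). The gripper opens to 85 mm and grips with 20 to 120 N. Pads are 22 mm wide; open, the fingers measure 114 mm over their backs; the gripper's body (76 mm by 85 mm) begins 54 mm behind the grasp point. The pads swing forward as they close: fully open they stand 13 mm farther back than shut.
Start: joints at [1.322, 0.321, -0.07, 1.45, 0.023, 1.371, -0.057], TCP at [0.169, -0.628, 0.211] pointing down, gripper open.
Joint ranges: [-2.86, 2.86], [-0.3, 2.09], [-1.38, 1.24], [0.06, 2.45], [-1.56, 4.7], [0.09, 2.05], [-2.69, 2.69]. Speed limits (rad/s): [2.57, 2.57, 3.14, 3.14, 3.14, 3.14, 3.14].

### API

Orientations are given as a rotation vector (axis times angle).
In Python, from workcell import arm, optics gives the robot as it stands.
- The arm moves only by the tool servo_tool, never from a script. Its argument "series" is a list of rows, each a list of 2 entries, a list of its own where there are three numbers: the shift along the tool's x, y, z in m, then the turn, a rotation vector about the tool's x, y, z in rad. In form: [[[tx, ty, tz], [ax, ay, az]], ...]. A call has exactly 8 rows; each row is the pose to reach, as a shift and turn from the pose commanded when the call began, along the tool's axes at that moment; what a row does not reach only later rows make up. A row lasts 1/10 s, in which the tool goes at most 50 mm and 8.59 degrees, less where a joint would pass 70% of its speed; a pose out of reach is approached as far as the arm can. A call with a gripper value outside its range is refused whole. "grip" is the opening, from 0 (shut) to 1 (fully open), set as the call begins (left out, the last holds). The fingers move at their own pace and stop on an object; "force" is the grip in N (left out, the last holds). Time passes only in rows, so rows that repeat a pose let the fingers close, or fill a call up. It gives the time, the measured TCP pose, the force and the opening at its end, in the units of the state.
- arm.observe(): the state, without advancing time (a new reading comes with each control period).
- optics.camera(name): name is "scene" or "top" or "wrist"; returns a dict with "img" (400x640x3 uint8, blue, green, red), "camera_matrix" (3x3 intrinsics, pixels), "rvec" (rotation vector, rad) and "tvec" (3), from world to camera coordinates, as OpenCV has them; the wrist camera has in their place "hand_eye" (4x4, takes a point from camera to tool coordinates, whose origin is the TCP and whose axes are the tool frame's). Camera axes: x right, y down, z forward; pixel columns grow to the right and rows downward; lengths in m; the calibration is good to about 2 mm. A picture is of the moment at which its call begins: read the wrist's pose just before it. There is no depth.
- arm.hand_in(): hands the job in, once; it reports no verdict.
The state is a dict: "time_s": time; "joints": joint angles; "qd": joint speeds; "tau": joint torques, N m; "tcp_pos": TCP position; "tool_rot": TCP orientation; "ft_force": force on the tool from outside, world axes, zero at the start; "wrist_torque": the same for the moment, N m; "opening": finger opening in m.
Only numpy, scipy, OpenCV 4.12 (cv2) and the standard library are available. Lean on these libraries where they do the work, as an engineer would, in place of code of your own. Each camera call takes 0.05 s, during which the arm holds its last target. There are 200 camera calls.

## Working session

There is one attempt and no reset: what is moved stays moved. The work goes in short steps, Python scripts to look and compute and a tool call to move; the robot and the scene stay as the last step left them, time stands still between calls to the robot, and variables do not carry over. Pictures are saved under pics/ and viewed, on a budget of 10 in all, crops included, one or two more only if the job needs it, and the job is handed in when it is done.

Besides the shell and the picture viewer there is one more tool, called after ">>>" as a command line: name --argument value ..., lists and objects as JSON in quotes. servo_tool: Moves the arm, as the interface text tells. Its arguments: {"type":"object","properties":{"series":{"type":"array"},"grip":{"type":"number"},"force":{"type":"number"}},"required":["series"]}

```bash
mkdir -p pics
python3 - <<'E'
from workcell import arm, optics
import cv2,numpy as np,pickle
s=arm.observe()
print(s['time_s'],np.round(s['tcp_pos'],4),np.round(s['tool_rot'],4),s['opening'])
d={}
for n in('scene','top'):
    c=optics.camera(n);cv2.imwrite(f'pics/{n}0.png',c['img']);d[n]=c
    R,_=cv2.Rodrigues(np.array(c['rvec'],float));print(n,np.round(-R.T@np.array(c['tvec']).ravel(),3),np.round(R,2).tolist(),np.round(c['camera_matrix'],1).tolist())
pickle.dump(d,open('cams.pkl','wb'))
E
```

```text
0.0 [ 0.1686 -0.6271  0.21  ] [-2.4925  1.9105  0.0025] 0.08524947176541588
scene [0.064 0.814 0.706] [[-0.87, -0.5, -0.03], [-0.23, 0.45, -0.86], [0.44, -0.74, -0.51]] [[417.4, 0.0, 314.3], [0.0, 417.4, 207.7], [0.0, 0.0, 1.0]]
top [ 0.312 -0.008  1.465] [[0.01, -1.0, 0.01], [-0.99, -0.01, -0.17], [0.17, -0.0, -0.99]] [[447.9, 0.0, 323.1], [0.0, 447.9, 209.7], [0.0, 0.0, 1.0]]
```

View pics/scene0.png

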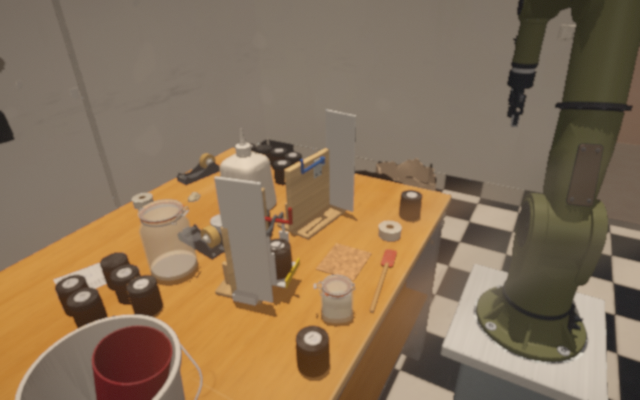

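View pics/top0.png

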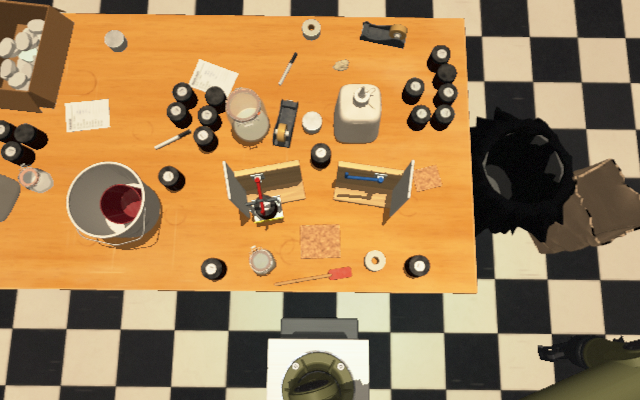

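The top view shows two cork mats: a larger one at (320,241) and a small one at (428,178). The larger is the one meant. The red hook and carrier are at (262,195), and the folded blue hook is at (362,178). Next I take one enlarged crop to confirm and measure.

Run:
```python
import cv2
i=cv2.imread('pics/top0.png')[140:290,212:452]
cv2.imwrite('pics/topc.png',cv2.resize(i,None,fx=3.3,fy=3.3,interpolation=cv2.INTER_CUBIC))
```

```text
(no output)
```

View pics/topc.png

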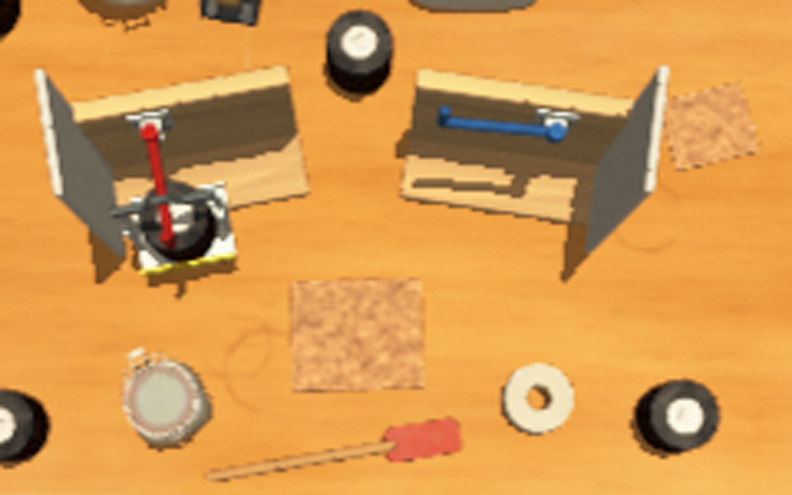

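The crop confirms the larger mat at (357,334) against the small one at (713,125). The blue arm runs from its hinge at (557,131) to its peg at (444,115). The red arm runs from (150,130) to (167,240), with the carrier hung on it.

```bash
cat > h.py <<'E'
import numpy as np,cv2,pickle
def cam2world(c,uv,z):
    """pixel + height -> world, for fixed cameras"""
    R,_=cv2.Rodrigues(np.array(c['rvec'],float));t=np.array(c['tvec'],float).ravel()
    K=np.array(c['camera_matrix']);o=-R.T@t
    d=R.T@np.linalg.inv(K)@np.array([uv[0],uv[1],1.]);return o+d*(z-o[2])/d[2]
def proj(c,P):
    return cv2.projectPoints(np.array(P,float).reshape(-1,3),np.array(c['rvec'],float),np.array(c['tvec'],float),np.array(c['camera_matrix'],float),None)[0].reshape(-1,2)
def wristcam(c,pos,rot):
    """wrist camera as a fixed camera at given measured pose"""
    H=np.array(c['hand_eye'],float);T=np.eye(4);T[:3,:3]=cv2.Rodrigues(np.array(rot,float))[0];T[:3,3]=pos
    M=np.linalg.inv(T@H);return dict(camera_matrix=c['camera_matrix'],rvec=cv2.Rodrigues(M[:3,:3])[0],tvec=M[:3,3],img=c['img'])
E
python3 - <<'E'
from h import *
c=pickle.load(open('cams.pkl','rb'))['top']
f=lambda u,v:(u/3.3+212,v/3.3+140)
pts=dict(b_peg=(444,115,.24),b_armEnd=(449,124,.2),b_hinge=(557,131,.205),b_bt1=(417,84,.208),b_bt2=(632,112,.208),b_back1=(420,70,.208),b_foot_fl=(402,194,.012),b_guardtop_back=(664,68,.33),b_guardtop_front=(651,188,.33),
r_hinge=(150,130,.205),r_tip=(165,237,.2),r_bt1=(75,118,.208),r_bt2=(290,82,.208),r_back2=(287,68,.208),r_gt_back=(40,72,.33),r_gt_front=(58,192,.33),r_foot_fr=(309,193,.012),
mat1=(291,280,.004),mat2=(425,280,.004),mat3=(425,388,.004),mat4=(291,389,.004),
roll=(538,398,.03),jarR=(684,414,.078),wax=(160,398,.088),jarT=(360,42,.078),jarL=(5,425,.078))
for k,(u,v,z) in pts.items(): print(k,np.round(cam2world(c,f(u,v),z),3))
E
```

```text
b_peg [ 0.624 -0.076  0.24 ]
b_armEnd [ 0.626 -0.083  0.2  ]
b_hinge [ 0.62  -0.177  0.205]
b_bt1 [ 0.66  -0.054  0.208]
b_bt2 [ 0.637 -0.243  0.208]
b_back1 [ 0.673 -0.057  0.208]
b_foot_fl [ 0.6   -0.047  0.012]
b_guardtop_back [ 0.642 -0.246  0.33 ]
b_guardtop_front [ 0.544 -0.234  0.33 ]
r_hinge [0.617 0.179 0.205]
r_tip [0.523 0.163 0.2  ]
r_bt1 [0.626 0.244 0.208]
r_bt2 [0.661 0.057 0.208]
r_back2 [0.673 0.06  0.208]
r_gt_back [0.633 0.249 0.33 ]
r_gt_front [0.536 0.23  0.33 ]
r_foot_fr [0.6   0.046 0.012]
mat1 [0.513 0.063 0.004]
mat2 [ 0.515 -0.071  0.004]
mat3 [ 0.408 -0.072  0.004]
mat4 [0.405 0.06  0.004]
roll [ 0.397 -0.18   0.03 ]
jarR [ 0.381 -0.31   0.078]
wax [0.39  0.178 0.088]
jarT [ 0.738 -0.004  0.078]
jarL [0.364 0.322 0.078]
```

```bash
cat >> h.py <<'E'
def rel(s,pos,yaw):
    """shift, turn in tool axes to bring TCP to pos, tool down, tool x at world angle yaw"""
    from scipy.spatial.transform import Rotation as Ro
    R0=Ro.from_rotvec(np.array(s['tool_rot'],float).ravel())
    cx,sx=np.cos(yaw),np.sin(yaw)
    R1=Ro.from_matrix(np.array([[cx,sx,0],[sx,-cx,0],[0,0,-1]]))
    return np.round(R0.inv().apply(np.array(pos)-np.array(s['tcp_pos'])),4).tolist(),np.round((R0.inv()*R1).as_rotvec(),3).tolist()
def st():
    from workcell import arm
    s=arm.observe();R=cv2.Rodrigues(np.array(s['tool_rot'],float))[0]
    print('t',round(s['time_s'],2),'tcp',np.round(s['tcp_pos'],4),'yaw',round(float(np.arctan2(R[1,0],R[0,0])),4),'zt',np.round(R[:,2],3),'F',np.round(s['ft_force'],1),'op',round(s['opening'],4));return s
E
python3 - <<'E'
from h import *
s=st()
for p,y in [((.3,-.5,.40),-.9),((.628,-.077,.40),-.12),((.628,-.077,.33),-.12)]: print(rel(s,p,y))
E
```

```text
t 0.1 tcp [ 0.1686 -0.6272  0.2101] yaw -1.308 zt [-0.001  0.002 -1.   ] F [-0.4 -0.2  0.9] op 0.0854
([-0.089, -0.1599, -0.1898], [-0.0, 0.002, -0.408])
([-0.4123, -0.5865, -0.1892], [-0.001, 0.002, -1.188])
([-0.4122, -0.5865, -0.1192], [-0.001, 0.002, -1.188])
```

>>> servo_tool --series '[[[-0.01,-0.01,-0.04],[0,0,-0.05]],[[-0.02,-0.03,-0.08],[0,0,-0.1]],[[-0.035,-0.06,-0.12],[0,0,-0.2]],[[-0.06,-0.09,-0.15],[0,0,-0.3]],[[-0.08,-0.12,-0.17],[0,0,-0.4]],[[-0.105,-0.16,-0.18],[0,0,-0.5]],[[-0.13,-0.2,-0.19],[0,0,-0.6]],[[-0.155,-0.24,-0.19],[0,0,-0.7]]]' --grip 0.45 --force 40

```text
time_s: 0.9
tcp_pos: [0.3616, -0.4144, 0.4025]
tool_rot: [2.998, -0.934, 0.003]
ft_force: [0.7, -0.4, 0.0]
opening: 0.0383
```

Run:
```python
from h import *
s=st()
print(rel(s,(.628,-.077,.39),-.12))
```

```text
t 0.9 tcp [ 0.3616 -0.4144  0.4025] yaw -0.6042 zt [ 0.001 -0.002 -1.   ] F [ 0.7 -0.4  0. ] op 0.0383
([0.0275, -0.429, 0.0122], [0.001, -0.002, -0.484])
```

>>> servo_tool --series '[[[0.003,-0.045,0.0],[0,0,-0.08]],[[0.007,-0.093,0.0],[0,0,-0.16]],[[0.011,-0.142,0.0],[0,0,-0.24]],[[0.015,-0.191,0.0],[0,0,-0.32]],[[0.019,-0.24,0.0],[0,0,-0.4]],[[0.022,-0.289,0.0],[0,0,-0.484]],[[0.025,-0.338,0.0],[0,0,-0.484]],[[0.027,-0.387,0.01],[0,0,-0.484]]]'

```text
time_s: 1.7
tcp_pos: [0.6049, -0.1121, 0.3919]
tool_rot: [3.135, -0.196, 0.003]
ft_force: [-0.1, -0.7, -0.0]
opening: 0.0382
```

>>> servo_tool --series '[[[0.001,-0.037,0.03],[0,0,0]],[[0.001,-0.042,0.05],[0,0,0]],[[0.001,-0.042,0.05],[0,0,0]],[[0.001,-0.042,0.05],[0,0,0]],[[0.001,-0.042,0.05],[0,0,0]],[[0.001,-0.042,0.05],[0,0,0]],[[0.001,-0.042,0.05],[0,0,0]],[[0.001,-0.042,0.05],[0,0,0]]]'

```text
time_s: 2.5
tcp_pos: [0.6098, -0.0725, 0.3417]
tool_rot: [3.135, -0.196, 0.001]
ft_force: [0.5, -0.8, 0.7]
opening: 0.0385
```

Run:
```python
from h import *
from workcell import optics
s=st()
c=optics.camera('wrist');w=wristcam(c,s['tcp_pos'],s['tool_rot'])
pickle.dump(w,open('w1.pkl','wb'))
cv2.imwrite('pics/w1.png',c['img'])
print(proj(w,[(.632,-.078,.24),(.624,-.076,.24),(.521,-.165,.24),(.46,-.005,.004)]))
```

```text
t 2.5 tcp [ 0.6098 -0.0725  0.3417] yaw -0.125 zt [ 0.001 -0.    -1.   ] F [ 0.5 -0.8  0.7] op 0.0385
[[343.7774401  194.65370654]
 [334.89118729 193.61855737]
 [244.19610101 287.16609216]
 [220.45651822 118.0440582 ]]
```

View pics/w1.png

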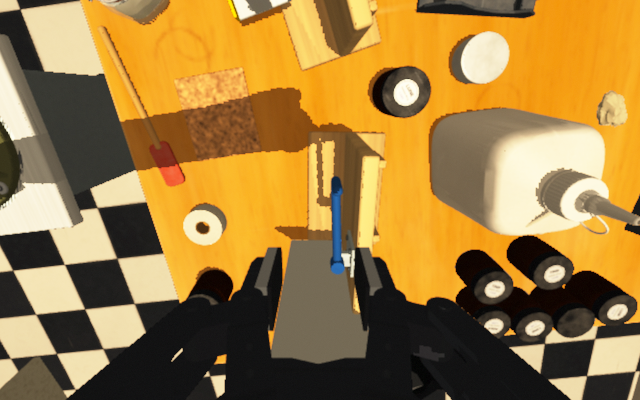

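The wrist view shows the blue peg's top at about (336,182) and the hinge knob at (337,266). The guard lies below the hand.

Run:
```python
from h import *
w=pickle.load(open('w1.pkl','rb'));s=st()
p=cam2world(w,(336,182),.24);h=cam2world(w,(337,268),.205);print(p,h,cam2world(w,(337,190),.2))
print('board front top', cam2world(w,(357,155),.208), cam2world(w,(357,240),.208),'mat c',cam2world(w,(217,113),.004))
e=cam2world(pickle.load(open('cams.pkl','rb'))['top'],(346.5,174.8),.24);print(e)
print(rel(s,(p[0],p[1],.215),-.12))
```

```text
t 2.55 tcp [ 0.6098 -0.0723  0.3415] yaw -0.1247 zt [ 0.001 -0.    -1.   ] F [-0.2  0.5  0.5] op 0.0382
[ 0.62615753 -0.06511336  0.24      ] [ 0.61771734 -0.17618058  0.205     ] [ 0.62736615 -0.08551231  0.2       ]
board front top [ 0.65042495 -0.04943611  0.208     ] [ 0.64287297 -0.14222698  0.208     ] mat c [0.45630771 0.00329347 0.004     ]
[ 0.62445168 -0.07630456  0.24      ]
([0.0153, -0.0092, 0.1265], [0.0, -0.001, -0.005])
```

>>> servo_tool --series '[[[0.016,0.001,0.04],[0,0,0]],[[0.016,0.001,0.08],[0,0,0]],[[0.016,0.001,0.105],[0,0,0]],[[0.016,0.001,0.118],[0,0,0]],[[0.016,0.001,0.126],[0,0,0]],[[0.016,0.001,0.126],[0,0,0]],[[0.016,0.001,0.126],[0,0,0]],[[0.016,0.001,0.126],[0,0,0]]]'

```text
time_s: 3.35
tcp_pos: [0.6264, -0.0748, 0.2168]
tool_rot: [3.135, -0.195, 0.004]
ft_force: [0.3, 0.4, -0.4]
opening: 0.0383
```

>>> servo_tool --series '[[[0,0,0],[0,0,0]],[[0,0,0],[0,0,0]],[[0,0,0],[0,0,0]],[[0,0,0],[0,0,0]],[[0,0,0],[0,0,0]],[[0,0,0],[0,0,0]],[[0,0,0],[0,0,0]],[[0,0,0],[0,0,0]]]' --grip 0 --force 25

```text
time_s: 4.15
tcp_pos: [0.6258, -0.0749, 0.2156]
tool_rot: [3.135, -0.195, 0.002]
ft_force: [1.1, -0.6, 5.2]
opening: 0.0053
```

Run:
```python
from h import *
s=st()
p0=np.array(s['tcp_pos'][:2]);h=np.array([.6195,-.177]);v=p0-h;print(np.linalg.norm(v),np.arctan2(v[1],v[0]))
a0=np.arctan2(v[1],v[0])
end=np.pi-.121+.0   # full out dir = -x_stand
for a in np.linspace(a0,end,9)[1:]:
    q=h+np.linalg.norm(v)*np.array([np.cos(a),np.sin(a)]);print(rel(s,(*q,s['tcp_pos'][2]),-.125)[0])
```

```text
t 4.15 tcp [ 0.6258 -0.0749  0.2156] yaw -0.124 zt [ 0.001 -0.    -1.   ] F [ 1.1 -0.6  5.2] op 0.0053
0.10231958856426487 1.5088744738731175
[-0.0191, 0.003, -0.0]
[-0.0372, 0.0095, -0.0]
[-0.0538, 0.0194, -0.0001]
[-0.0683, 0.0322, -0.0001]
[-0.0801, 0.0474, -0.0001]
[-0.0889, 0.0647, -0.0001]
[-0.0942, 0.0832, -0.0001]
[-0.096, 0.1024, -0.0001]
```

Run:
```python
from h import *
from workcell import optics
s=st()
c=optics.camera('wrist');w=wristcam(c,s['tcp_pos'],s['tool_rot']);print(proj(w,[s['tcp_pos']]))
cv2.imwrite('pics/w2.png',cv2.resize(c['img'][150:400,200:500],None,fx=2,fy=2,interpolation=2));st()
```

```text
t 4.15 tcp [ 0.6258 -0.0749  0.2156] yaw -0.124 zt [ 0.001 -0.    -1.   ] F [ 1.1 -0.6  5.2] op 0.0053
[[319.7685395  243.51987548]]
t 4.2 tcp [ 0.6258 -0.0749  0.2156] yaw -0.124 zt [ 0.001 -0.    -1.   ] F [ 1.  -0.6  4.5] op 0.0054
```

View pics/w2.png

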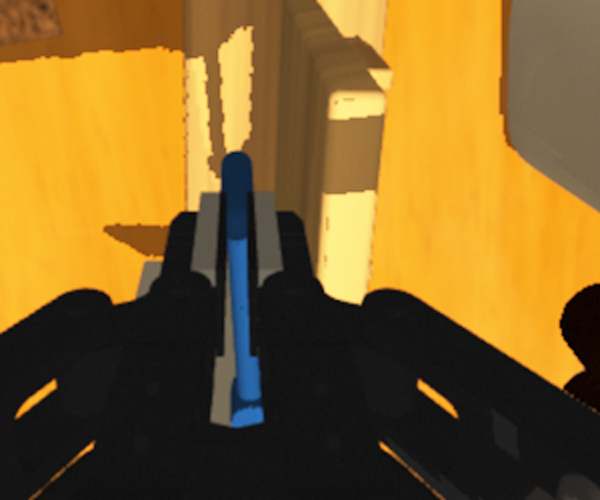

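Run:
```python
from h import *
from workcell import optics
s=st()
c=optics.camera('wrist');w=wristcam(c,s['tcp_pos'],s['tool_rot'])
R,_=cv2.Rodrigues(w['rvec']);print('cam at',-R.T@w['tvec'],'fwd',R[2])
f=lambda P:np.round((proj(w,P)-[200,150])*2)
for y in(-.06,-.065,-.07,-.075): print(y,f([(.626,y,.24)]),f([(.626,y,.205)]))
print('hinge',f([(.6195,-.177,.205)]))
```

```text
t 4.2 tcp [ 0.6258 -0.0749  0.2156] yaw -0.124 zt [ 0.001 -0.    -1.   ] F [ 1.  -0.6  4.5] op 0.0054
cam at [0.63498781 0.00900914 0.37830254] fwd [-0.03934709 -0.32390319 -0.94527167]
-0.06 [[234. 179.]] [[234. 128.]]
-0.065 [[236. 197.]] [[236. 143.]]
-0.07 [[238. 214.]] [[238. 157.]]
-0.075 [[241. 231.]] [[240. 172.]]
hinge [[255. 421.]]
```

>>> servo_tool --series '[[[-0.01,0.001,0],[0,0,0]],[[-0.019,0.003,0],[0,0,0]],[[-0.028,0.006,0],[0,0,0]],[[-0.037,0.0095,0],[0,0,0]],[[-0.0455,0.014,0],[0,0,0]],[[-0.054,0.0195,0],[0,0,0]],[[-0.061,0.0255,0],[0,0,0]],[[-0.068,0.032,0],[0,0,0]]]'

```text
time_s: 5.05
tcp_pos: [0.5539, -0.0968, 0.2155]
tool_rot: [-3.134, 0.192, -0.001]
ft_force: [1.2, 0.7, 4.5]
opening: 0.0056
```

>>> servo_tool --series '[[[-0.0065,0.0075,0],[0,0,0]],[[-0.012,0.0155,0],[0,0,0]],[[-0.017,0.024,0],[0,0,0]],[[-0.021,0.0325,0],[0,0,0]],[[-0.024,0.042,0],[0,0,0]],[[-0.026,0.051,0],[0,0,0]],[[-0.0275,0.061,0],[0,0,0]],[[-0.028,0.067,0],[0,0,0]]]'

```text
time_s: 5.85
tcp_pos: [0.5206, -0.1555, 0.2161]
tool_rot: [-3.126, 0.189, -0.007]
ft_force: [6.3, 19.1, 7.4]
opening: 0.0046
```

Run:
```python
from h import *
s=st()
```

```text
t 5.85 tcp [ 0.5206 -0.1555  0.2161] yaw -0.1209 zt [ 0.005  0.009 -1.   ] F [ 6.3 19.1  7.4] op 0.0046
```

>>> servo_tool --series '[[[0,-0.004,0],[0,0,0]],[[0,-0.004,0],[0,0,0]],[[0,-0.004,0],[0,0,0]],[[0,-0.004,-0.02],[0,0,0]],[[0,-0.004,-0.06],[0,0,0]],[[0,-0.004,-0.1],[0,0,0]],[[0,-0.03,-0.14],[0,0,-0.05]],[[0,-0.075,-0.16],[0,0,-0.1]]]' --grip 0.45

```text
time_s: 6.65
tcp_pos: [0.5273, -0.0911, 0.3776]
tool_rot: [3.139, -0.049, 0.003]
ft_force: [0.8, 0.2, 0.6]
opening: 0.0385
```

Run:
```python
from h import *
c=pickle.load(open('cams.pkl','rb'))['top']
f=lambda u,v:(u/3.3+212,v/3.3+140)
for u,v,z in [(112,212,.195),(222,190,.195),(163,200,.205),(146,272,.05),(236,262,.05)]: print(np.round(cam2world(c,f(u,v),z),3))
s=st()
print(rel(s,(.55,.135,.35),.18))
```

```text
[0.545 0.211 0.195]
[0.566 0.115 0.195]
[0.554 0.165 0.205]
[0.513 0.201 0.05 ]
[0.524 0.114 0.05 ]
t 6.65 tcp [ 0.5273 -0.0911  0.3776] yaw -0.0311 zt [ 0.002 -0.003 -1.   ] F [0.8 0.2 0.6] op 0.0385
([0.0156, -0.2268, 0.027], [0.003, -0.002, -0.211])
```

>>> servo_tool --series '[[[0.004,-0.045,0],[0,0,-0.05]],[[0.008,-0.09,0],[0,0,-0.1]],[[0.012,-0.135,0],[0,0,-0.15]],[[0.016,-0.18,0.01],[0,0,-0.2]],[[0.02,-0.215,0.02],[0,0,-0.211]],[[0.022,-0.227,0.027],[0,0,-0.211]],[[0.022,-0.227,0.027],[0,0,-0.211]],[[0.022,-0.227,0.027],[0,0,-0.211]]]'

```text
time_s: 7.45
tcp_pos: [0.555, 0.1372, 0.3477]
tool_rot: [3.127, 0.289, -0.002]
ft_force: [-0.2, -0.2, -0.3]
opening: 0.0381
```

Run:
```python
from h import *
from workcell import optics
s=st()
c=optics.camera('wrist');w=wristcam(c,s['tcp_pos'],s['tool_rot']);t=optics.camera('top');pickle.dump((w,t),open('w3.pkl','wb'))
a=cv2.resize(c['img'][80:350,180:480],None,fx=1.6,fy=1.6,interpolation=2)
b=cv2.resize(t['img'][150:250,230:430],None,fx=1.6*1.5,fy=1.6*1.5,interpolation=2)
b=cv2.copyMakeBorder(b,0,a.shape[0]-b.shape[0],0,0,0)
b=b[:, -300:]
cv2.imwrite('pics/w3.png',np.hstack([a,b]))
```

```text
t 7.45 tcp [0.555  0.1372 0.3477] yaw 0.1844 zt [-0.001 -0.002 -1.   ] F [-0.2 -0.2 -0.3] op 0.0381
```

View pics/w3.png

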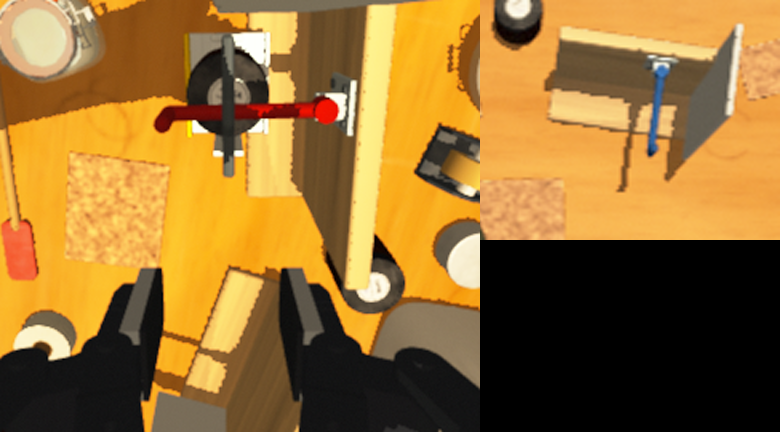

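Left: the handle bar is upright in the picture at column 228, rows 37 to 175. The red arm runs from (163,122) to (326,110). Right: the blue hook is out, hinge (661,68) to peg (652,150).

Run:
```python
from h import *
w,t=pickle.load(open('w3.pkl','rb'));s=st()
f=lambda u,v:(u/1.6+180,v/1.6+80)
for n,u,v,z in [('handle -y end',228,172,.192),('handle +y end',228,40,.192),('handle at arm',229,110,.21),('arm at handle',229,110,.205),('strapR z?',228,155,.14),('red peg top',166,115,.24),('red peg base',163,126,.205),('red hinge',326,110,.205),('brd',360,280,.208),('brd2',380,5,.208),('matc',117,210,.004)]:
    print(n,np.round(cam2world(w,f(u,v),z),4))
g=lambda u,v:((u-480)/2.4+305,v/2.4+150)
for n,u,v,z in [('blue hinge',661,71,.205),('blue peg top',652,147,.24),('arm mid',656,110,.205),('blue tip',652,152,.2)]:print(n,np.round(cam2world(t,g(u,v),z),4))
```

```text
t 7.55 tcp [0.5553 0.1368 0.3483] yaw 0.1829 zt [ 0.    -0.001 -1.   ] F [ 0.7 -0.3 -1. ] op 0.0386
handle -y end [0.5608 0.126  0.192 ]
handle +y end [0.5444 0.211  0.192 ]
handle at arm [0.5526 0.1709 0.21  ]
arm at handle [0.5528 0.1701 0.205 ]
strapR z? [0.5618 0.1243 0.14  ]
red peg top [0.517  0.1666 0.24  ]
red peg base [0.5134 0.1523 0.205 ]
red hinge [0.6129 0.1814 0.205 ]
brd [0.6662 0.07   0.208 ]
brd2 [0.6274 0.247  0.208 ]
matc [0.4601 0.0034 0.004 ]
blue hinge [ 0.6203 -0.1764  0.205 ]
blue peg top [ 0.5214 -0.1603  0.24  ]
arm mid [ 0.5723 -0.1698  0.205 ]
blue tip [ 0.5222 -0.1652  0.2   ]
```

>>> servo_tool --series '[[[0.0035,0,0.045],[0,0,0]],[[0.0035,0,0.09],[0,0,0]],[[0.0035,0,0.125],[0,0,0]],[[0.0035,0,0.15],[0,0,0]],[[0.0035,0,0.165],[0,0,0]],[[0.0035,0,0.177],[0,0,0]],[[0.0035,0,0.177],[0,0,0]],[[0.0035,0,0.177],[0,0,0]]]'

```text
time_s: 8.35
tcp_pos: [0.5589, 0.1401, 0.1722]
tool_rot: [-3.128, -0.293, -0.003]
ft_force: [-0.1, -1.2, 0.1]
opening: 0.0386
```

>>> servo_tool --series '[[[0,0,0],[0,0,0]],[[0,0,0],[0,0,0]],[[0,0,0],[0,0,0]],[[0,0,0],[0,0,0]],[[0,0,0],[0,0,0]],[[0,0,0],[0,0,0]],[[0,0,0],[0,0,0]],[[0,0,0],[0,0,0]]]' --grip 0 --force 100

```text
time_s: 9.15
tcp_pos: [0.5589, 0.1405, 0.1718]
tool_rot: [-3.128, -0.293, -0.003]
ft_force: [3.5, 1.1, 4.7]
opening: 0.0036
```

Run:
```python
from h import *
s=st()
```

```text
t 9.15 tcp [0.5589 0.1405 0.1718] yaw 0.1869 zt [ 0.002  0.001 -1.   ] F [3.5 1.1 4.7] op 0.0036
```

>>> servo_tool --series '[[[0,0,-0.005],[0,0,0]],[[0,0,-0.012],[0,0,0]],[[0,0,-0.02],[0,0,0]],[[0,0,-0.03],[0,0,0]],[[0,0,-0.04],[0,0,0]],[[0,0,-0.046],[0,0,0]],[[0,0,-0.046],[0,0,0]],[[0,0,-0.046],[0,0,0]]]'

```text
time_s: 9.95
tcp_pos: [0.558, 0.1402, 0.2171]
tool_rot: [3.128, 0.293, -0.0]
ft_force: [-0.1, 0.1, -3.5]
opening: 0.0035
```

Run:
```python
from h import *
from workcell import optics
s=st()
c=optics.camera('scene')
cv2.imwrite('pics/s4.png',cv2.resize(c['img'][120:320,200:400],None,fx=3,fy=3,interpolation=2))
```

```text
t 9.95 tcp [0.558  0.1402 0.2171] yaw 0.187 zt [-0. -0. -1.] F [-0.1  0.1 -3.5] op 0.0035
```

View pics/s4.png

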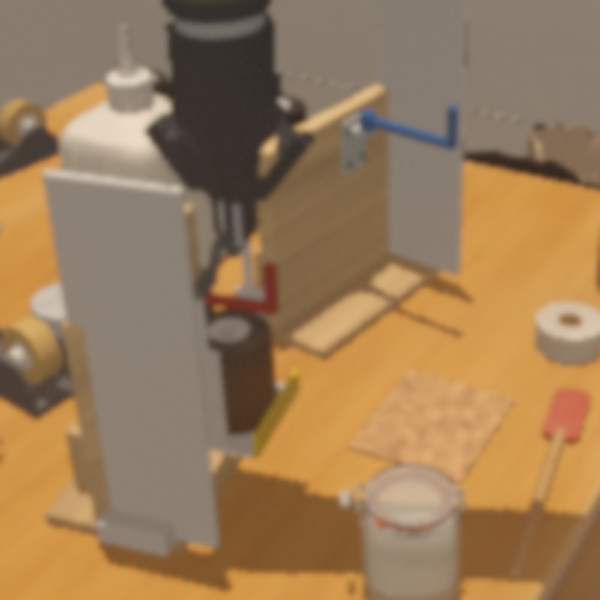

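>>> servo_tool --series '[[[-0.006,0,0],[0,0,0]],[[-0.016,0,0],[0,0,0]],[[-0.026,0,0],[0,0,0]],[[-0.037,0,0],[0,0,0]],[[-0.048,0,0],[0,0,0]],[[-0.06,0,0],[0,0,0]],[[-0.072,0,0],[0,0,0]],[[-0.08,0,0],[0,0,0]]]'

```text
time_s: 10.8
tcp_pos: [0.478, 0.1251, 0.2171]
tool_rot: [3.127, 0.293, -0.0]
ft_force: [0.1, 0.1, -2.7]
opening: 0.004
```

Run:
```python
from h import *
s=st()
# carrier centre = tcp + .031 along carrier y (approx .5526,.1685 vs tcp .5589,.1405 at grasp)
R=lambda a:np.array([[np.cos(a),-np.sin(a)],[np.sin(a),np.cos(a)]])
off=R(-.187)@(np.array([.5526,.1685])-[.5589,.1405]);print(off)
for yaw in (-.12,0):
  tc=np.array([.460,-.001])-R(yaw)@off;print(tc,rel(s,(*tc,.22),yaw))
```

```text
t 10.8 tcp [0.478  0.1251 0.2171] yaw 0.187 zt [ 0.    -0.001 -1.   ] F [ 0.1  0.1 -2.7] op 0.004
[-0.00098463  0.0286831 ]
[ 0.45754383 -0.02959471] ([-0.0489, 0.1481, -0.0027], [0.001, 0.0, 0.307])
[ 0.46098463 -0.0296831 ] ([-0.0455, 0.1489, -0.0027], [0.001, 0.0, 0.187])
```

>>> servo_tool --series '[[[-0.006,0.02,0],[0,0,0.04]],[[-0.013,0.042,0],[0,0,0.085]],[[-0.021,0.064,0],[0,0,0.13]],[[-0.028,0.086,0],[0,0,0.175]],[[-0.035,0.108,0],[0,0,0.22]],[[-0.042,0.13,0],[0,0,0.265]],[[-0.047,0.143,0],[0,0,0.295]],[[-0.049,0.148,0],[0,0,0.307]]]'

```text
time_s: 11.6
tcp_pos: [0.4585, -0.0314, 0.2169]
tool_rot: [3.135, -0.195, -0.001]
ft_force: [1.1, 0.5, -2.9]
opening: 0.0036
```

>>> servo_tool --series '[[[0,0,0.015],[0,0,0]],[[0,0,0.03],[0,0,0]],[[0,0,0.045],[0,0,0]],[[0,0,0.06],[0,0,0]],[[0,0,0.07],[0,0,0]],[[0,0,0.078],[0,0,0]],[[0,0,0.082],[0,0,0]],[[0,0,0.084],[0,0,0]]]'

```text
time_s: 12.4
tcp_pos: [0.459, -0.029, 0.133]
tool_rot: [-3.136, 0.188, -0.0]
ft_force: [-0.7, -0.2, -3.0]
opening: 0.0035
```

Run:
```python
from h import *
from workcell import optics
s=st()
c=optics.camera('scene')
cv2.imwrite('pics/s5.png',cv2.resize(c['img'][160:320,240:440],None,fx=3,fy=3,interpolation=2))
```

```text
t 12.4 tcp [ 0.459 -0.029  0.133] yaw -0.1197 zt [ 0.  0. -1.] F [-0.7 -0.2 -3. ] op 0.0035
```

View pics/s5.png

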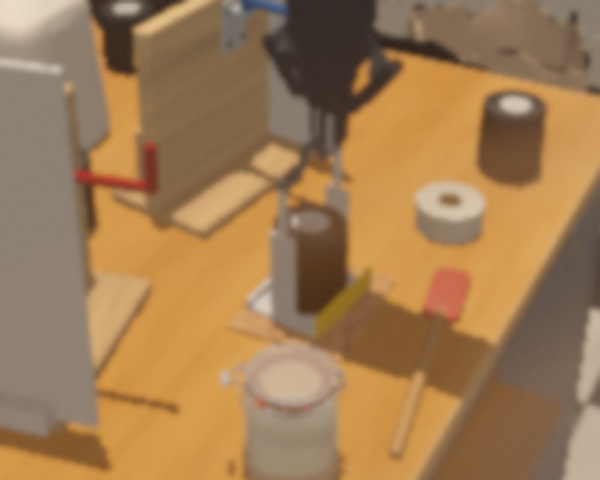

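The carrier is upright just above the mat at about (310,325). I lower it the last few millimetres and release.

>>> servo_tool --series '[[[0,0,0.001],[0,0,0]],[[0,0,0.002],[0,0,0]],[[0,0,0.003],[0,0,0]],[[0,0,0.0035],[0,0,0]],[[0,0,0.0035],[0,0,0]],[[0,0,0.0035],[0,0,0]],[[0,0,0.0035],[0,0,0]],[[0,0,0.0035],[0,0,0]]]'

```text
time_s: 13.25
tcp_pos: [0.4603, -0.0307, 0.1313]
tool_rot: [3.133, -0.19, 0.005]
ft_force: [-0.4, -3.9, 6.3]
opening: 0.0035
```

>>> servo_tool --series '[[[0,0,0],[0,0,0]],[[0,0,0],[0,0,0]],[[0,0,0],[0,0,0]],[[0,0,0],[0,0,0]],[[0,0,0],[0,0,0]],[[0,0,0],[0,0,0]],[[0,0,0],[0,0,0]],[[0,0,0],[0,0,0]]]' --grip 0.45

```text
time_s: 14.05
tcp_pos: [0.4588, -0.0292, 0.1296]
tool_rot: [3.136, -0.188, -0.0]
ft_force: [-0.1, 0.0, 0.5]
opening: 0.0388
```

>>> servo_tool --series '[[[0,0,-0.02],[0,0,0]],[[0,0,-0.05],[0,0,0]],[[0,0,-0.09],[0,0,0]],[[0,0,-0.13],[0,0,0]],[[0,0,-0.17],[0,0,0]],[[0,0,-0.18],[0,0,0]],[[0,0,-0.18],[0,0,0]],[[0,0,-0.18],[0,0,0]]]'

```text
time_s: 14.85
tcp_pos: [0.4583, -0.0292, 0.3083]
tool_rot: [-3.136, 0.188, 0.003]
ft_force: [0.1, 0.1, -0.3]
opening: 0.0388
```

Run:
```python
from h import *
from workcell import optics
s=st()
c=optics.camera('wrist');w=wristcam(c,s['tcp_pos'],s['tool_rot'])
pickle.dump(w,open('w6.pkl','wb'))
cv2.imwrite('pics/w6.png',cv2.resize(c['img'][50:330,180:480],None,fx=2,fy=2,interpolation=2))
print((proj(w,[(.46,-.001,.171),(.46,-.001,.004)])-[180,50])*2)
```

```text
t 14.85 tcp [ 0.4583 -0.0292  0.3083] yaw -0.12 zt [-0.002  0.    -1.   ] F [ 0.1  0.1 -0.3] op 0.0388
[[275.51903563 208.0756847 ]
 [276.20291197 167.14146011]]
```

View pics/w6.png

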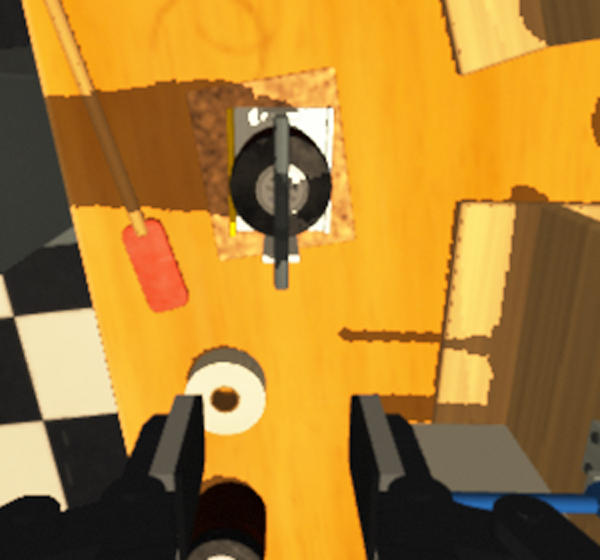

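The carrier stands free on the mat. Its handle is at column 281, from row 115 (left end) to row 288 (right end), and the mat middle is near (270,165).

Run:
```python
from h import *
w=pickle.load(open('w6.pkl','rb'));s=st()
f=lambda u,v:(u/2+180,v/2+50)
a=cam2world(w,f(281,117),.156);b=cam2world(w,f(281,286),.156);m=(a+b)/2;d=(a-b)/np.linalg.norm(a-b);print(a,b,m,d,np.linalg.norm(a-b))
print('mat',cam2world(w,f(271,165),.004))
p=m+.031*d;yaw=float(np.arctan2(-d[0],d[1]));print(p,yaw)
print(rel(s,(p[0],p[1],.129),yaw))
```

```text
t 14.9 tcp [ 0.458  -0.0292  0.3078] yaw -0.12 zt [-0.003  0.001 -1.   ] F [ 0.3  0.5 -0.2] op 0.0382
[0.4677422  0.04128346 0.156     ] [ 0.45752756 -0.0466838   0.156     ] [ 0.46263488 -0.00270017  0.156     ] [0.11534368 0.99332564 0.        ] 0.08855832884051952
mat [0.45627114 0.00105187 0.004     ]
[0.46621053 0.02809293 0.156     ] -0.1156009810201548
([0.0018, -0.0578, 0.1788], [-0.0, 0.003, -0.004])
```

>>> servo_tool --series '[[[0.001,-0.02,0.03],[0,0,0]],[[0.0015,-0.045,0.06],[0,0,0]],[[0.0018,-0.058,0.1],[0,0,0]],[[0.0018,-0.058,0.14],[0,0,0]],[[0.0018,-0.058,0.165],[0,0,0]],[[0.0018,-0.058,0.178],[0,0,0]],[[0.0018,-0.058,0.178],[0,0,0]],[[0.0018,-0.058,0.178],[0,0,0]]]'

```text
time_s: 15.7
tcp_pos: [0.468, 0.0282, 0.1321]
tool_rot: [-3.136, 0.189, -0.001]
ft_force: [-0.2, 0.2, 0.8]
opening: 0.0383
```

>>> servo_tool --series '[[[0,0,0],[0,0,0]],[[0,0,0],[0,0,0]],[[0,0,0],[0,0,0]],[[0,0,0],[0,0,0]],[[0,0,0],[0,0,0]],[[0,0,0],[0,0,0]],[[0,0,0],[0,0,0]],[[0,0,0],[0,0,0]]]' --grip 0 --force 100

```text
time_s: 16.5
tcp_pos: [0.4682, 0.0282, 0.133]
tool_rot: [3.135, -0.188, 0.002]
ft_force: [-1.5, 1.1, 5.5]
opening: 0.0028
```

>>> servo_tool --series '[[[0,0,-0.01],[0,0,0]],[[0,0,-0.025],[0,0,0]],[[0,0,-0.04],[0,0,0]],[[0,0,-0.055],[0,0,0]],[[0,0,-0.07],[0,0,0]],[[0,0,-0.08],[0,0,0]],[[0,0,-0.087],[0,0,0]],[[0,0,-0.087],[0,0,0]]]'

```text
time_s: 17.3
tcp_pos: [0.468, 0.0282, 0.2194]
tool_rot: [3.136, -0.188, 0.002]
ft_force: [-1.1, -0.1, -3.4]
opening: 0.0022
```

Run:
```python
from h import *
s=st()
R=lambda a:np.array([[np.cos(a),-np.sin(a)],[np.sin(a),np.cos(a)]])
off=R(.118)@(np.array([.4626,-.0027])-np.array(s['tcp_pos'][:2]));print('carrier off from tcp',off)
yaw=-.121; o=np.array([.640,-.175])
for lx in (-.215,-.185,-.075):
  pk=o+R(yaw)@[lx,0]; tc=pk-R(yaw)@off; print(lx,pk,tc,rel(s,(*tc,s['tcp_pos'][2]),yaw))
```

```text
t 17.3 tcp [0.468  0.0282 0.2194] yaw -0.1201 zt [ 0.001 -0.    -1.   ] F [-1.1 -0.1 -3.4] op 0.0022
carrier off from tcp [-0.00174934 -0.03129811]
-0.215 [ 0.42657199 -0.14904843] [ 0.43208638 -0.11819031] ([-0.0181, 0.1496, 0.0], [0.0, -0.001, 0.001])
-0.185 [ 0.45635264 -0.15266958] [ 0.46186703 -0.12181146] ([0.0119, 0.1496, 0.0], [0.0, -0.001, 0.001])
-0.075 [ 0.56554837 -0.16594713] [ 0.57106276 -0.13508901] ([0.1219, 0.1497, 0.0002], [0.0, -0.001, 0.001])
```

>>> servo_tool --series '[[[0.0,0.012,0],[0,0,0]],[[-0.002,0.034,0],[0,0,0]],[[-0.005,0.058,0],[0,0,0]],[[-0.01,0.082,0],[0,0,0]],[[-0.01,0.106,0],[0,0,0]],[[-0.005,0.13,0],[0,0,0]],[[0.0,0.146,0],[0,0,0]],[[0.0,0.15,0],[0,0,0]]]'

```text
time_s: 18.1
tcp_pos: [0.4492, -0.1233, 0.2178]
tool_rot: [-3.135, 0.194, 0.002]
ft_force: [-0.4, 0.1, -3.8]
opening: 0.0028
```

Run:
```python
from h import *
from workcell import optics
s=st()
_,t0=pickle.load(open('w3.pkl','rb'))
t=optics.camera('top');c=optics.camera('scene')
def blue(im):
    h=cv2.cvtColor(im,cv2.COLOR_BGR2HSV);m=cv2.inRange(h,(100,150,50),(125,255,255));m[:150]=0;m[230:]=0;m[:,:330]=0;m[:,430:]=0;return m
for n,k in(('before',t0),('now',t)):
    m=blue(k['img']);v,u=np.nonzero(m);print(n,len(u),u.min(),u.max(),v.min(),v.max())
    for r in range(v.min(),v.max()+1):
        q=u[v==r]
        if len(q):
            x=q.mean(); print(r,round(x,1),len(q),np.round(cam2world(k,(x,r),.203),4)[:2],end=' | ')
    print()
a=cv2.resize(t['img'][140:270,280:420],None,fx=3,fy=3,interpolation=2)
b=cv2.resize(c['img'][130:260,250:380],None,fx=3,fy=3,interpolation=2)
cv2.imwrite('pics/p7.png',np.hstack([a,b]))
```

```text
t 18.1 tcp [ 0.4492 -0.1233  0.2178] yaw -0.1235 zt [-0.001  0.    -1.   ] F [-0.4  0.1 -3.8] op 0.0028
before 78 375 382 178 214
178 380.5 2 [ 0.6255 -0.1769] | 179 380.5 4 [ 0.6226 -0.1769] | 180 380.0 5 [ 0.6196 -0.1754] | 181 379.5 4 [ 0.6166 -0.1739] | 182 379.5 2 [ 0.6136 -0.1739] | 183 379.5 2 [ 0.6107 -0.1739] | 184 379.5 2 [ 0.6077 -0.1738] | 185 379.5 2 [ 0.6047 -0.1738] | 186 379.5 2 [ 0.6018 -0.1738] | 187 379.5 2 [ 0.5988 -0.1737] | 188 378.5 2 [ 0.5958 -0.1708] | 189 378.5 2 [ 0.5929 -0.1708] | 190 378.5 2 [ 0.5899 -0.1708] | 191 378.5 2 [ 0.587  -0.1707] | 192 378.5 2 [ 0.584  -0.1707] | 193 378.5 2 [ 0.5811 -0.1707] | 194 378.0 1 [ 0.5781 -0.1692] | 195 377.5 2 [ 0.5752 -0.1677] | 196 377.5 2 [ 0.5722 -0.1677] | 197 377.5 2 [ 0.5693 -0.1677] | 198 377.5 2 [ 0.5664 -0.1676] | 199 377.5 2 [ 0.5634 -0.1676] | 200 377.5 2 [ 0.5605 -0.1676] | 201 377.0 1 [ 0.5576 -0.1661] | 202 377.0 1 [ 0.5546 -0.1661] | 203 376.5 2 [ 0.5517 -0.1646] | 204 376.5 2 [ 0.5488 -0.1646] | 205 376.5 2 [ 0.5459 -0.1646] | 206 376.5 2 [ 0.543  -0.1645] | 207 376.5 2 [ 0.54   -0.1645] | 208 376.0 1 [ 0.5371 -0.1631] | 209 376.0 1 [ 0.5342 -0.163 ] | 210 376.5 2 [ 0.5313 -0.1644] | 211 376.0 3 [ 0.5284 -0.163 ] | 212 376.0 3 [ 0.5255 -0.1629] | 213 375.5 2 [ 0.5226 -0.1615] | 214 375.5 2 [ 0.5197 -0.1615] | 
now 39 378 382 178 193
178 380.5 2 [ 0.6255 -0.1769] | 179 380.5 4 [ 0.6226 -0.1769] | 180 380.0 5 [ 0.6196 -0.1754] | 181 379.5 4 [ 0.6166 -0.1739] | 182 379.5 2 [ 0.6136 -0.1739] | 183 379.5 2 [ 0.6107 -0.1739] | 184 379.5 2 [ 0.6077 -0.1738] | 185 379.5 2 [ 0.6047 -0.1738] | 186 379.5 2 [ 0.6018 -0.1738] | 187 379.5 2 [ 0.5988 -0.1737] | 188 378.5 2 [ 0.5958 -0.1708] | 189 378.5 2 [ 0.5929 -0.1708] | 190 378.5 2 [ 0.5899 -0.1708] | 191 378.5 2 [ 0.587  -0.1707] | 192 378.5 2 [ 0.584  -0.1707] | 193 378.5 2 [ 0.5811 -0.1707] |
```

View pics/p7.png

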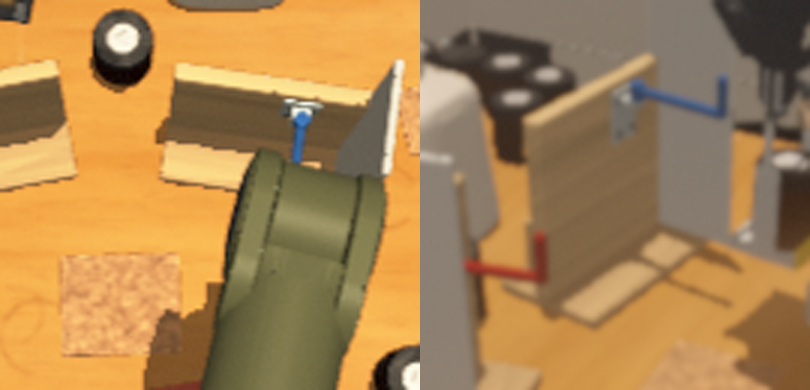

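Top: the hand covers the peg, but the blue arm is still seen at (300,140). Scene: the carrier hangs from the fingers at (780,210), to the front of the hook. The line fit says it is about 2 mm off to the right.

>>> servo_tool --series '[[[0,-0.002,-0.002],[0,0,0]],[[0.008,-0.002,-0.003],[0,0,0]],[[0.018,-0.002,-0.003],[0,0,0]],[[0.028,-0.002,-0.003],[0,0,0]],[[0.038,-0.002,-0.003],[0,0,0]],[[0.048,-0.002,-0.003],[0,0,0]],[[0.055,-0.002,-0.003],[0,0,0]],[[0.06,-0.002,-0.003],[0,0,0]]]'

```text
time_s: 19.0
tcp_pos: [0.5102, -0.1259, 0.2213]
tool_rot: [-3.135, 0.188, 0.001]
ft_force: [-0.7, -0.4, -2.2]
opening: 0.0025
```

Run:
```python
from h import *
from workcell import optics
s=st()
c=optics.camera('scene')
cv2.imwrite('pics/p8.png',cv2.resize(c['img'][130:250,280:420],None,fx=5,fy=5,interpolation=2))
```

```text
t 19.0 tcp [ 0.5102 -0.1259  0.2213] yaw -0.1198 zt [-0.     0.001 -1.   ] F [-0.7 -0.4 -2.2] op 0.0025
```

View pics/p8.png

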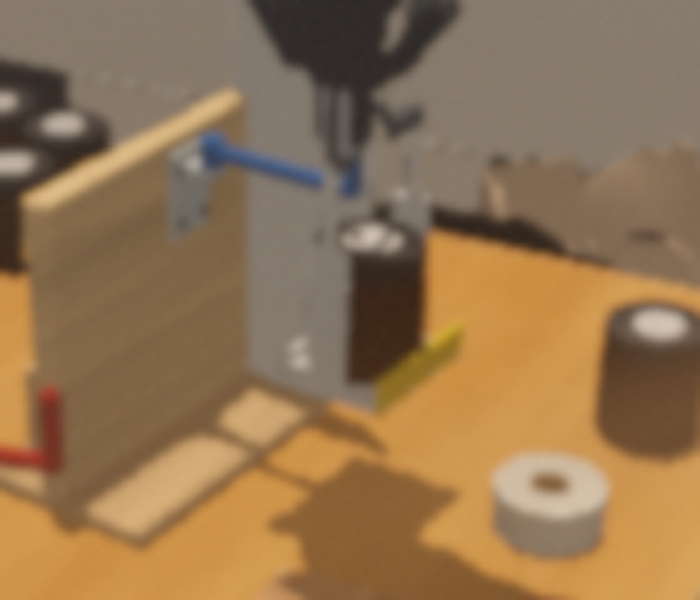

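The arm passes above the jar lid, with the peg at (350,180) just behind the handle. I correct 3 mm to the right and go on.

>>> servo_tool --series '[[[0.003,0.003,0],[0,0,0]],[[0.01,0.0035,0],[0,0,0]],[[0.02,0.0035,0],[0,0,0]],[[0.03,0.0035,0],[0,0,0]],[[0.04,0.0035,0],[0,0,0]],[[0.05,0.0035,0],[0,0,0]],[[0.058,0.0035,0],[0,0,0]],[[0.061,0.0035,0],[0,0,0]]]'

```text
time_s: 19.85
tcp_pos: [0.5706, -0.1366, 0.2213]
tool_rot: [-3.135, 0.188, -0.0]
ft_force: [1.2, -0.3, -3.0]
opening: 0.0025
```

>>> servo_tool --series '[[[0,0,0],[0,0,0]],[[0,0,0.006],[0,0,0]],[[0,0,0.012],[0,0,0]],[[0,0,0.018],[0,0,0]],[[0,0,0.024],[0,0,0]],[[0,0,0.03],[0,0,0]],[[0,0,0.036],[0,0,0]],[[0,0,0.039],[0,0,0]]]'

```text
time_s: 20.65
tcp_pos: [0.5692, -0.1367, 0.1817]
tool_rot: [-3.136, 0.188, 0.002]
ft_force: [-0.1, -0.5, -3.1]
opening: 0.0024
```

Run:
```python
from h import *
from workcell import optics
s=st()
c=optics.camera('scene')
cv2.imwrite('pics/p9.png',cv2.resize(c['img'][130:250,280:420],None,fx=5,fy=5,interpolation=2))
```

```text
t 20.65 tcp [ 0.5692 -0.1367  0.1817] yaw -0.12 zt [-0.001  0.    -1.   ] F [-0.1 -0.5 -3.1] op 0.0024
```

View pics/p9.png

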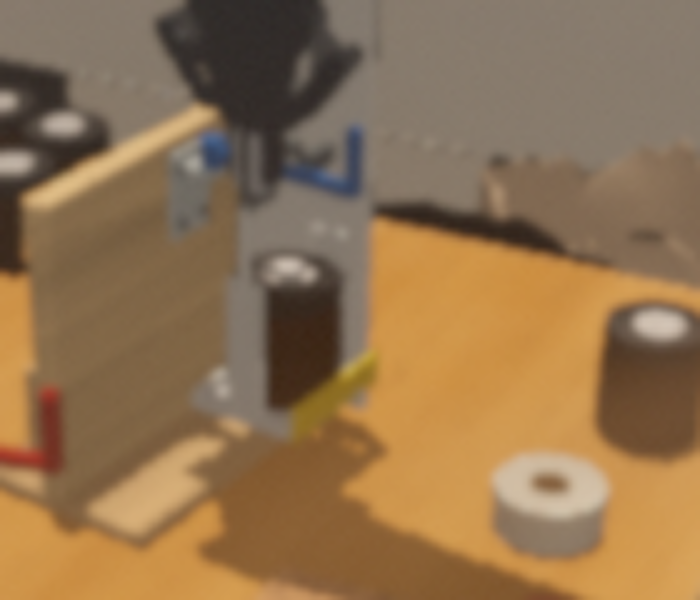

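The arch is behind the peg and above the arm, and the carrier is upright. I lower it until it seats.

>>> servo_tool --series '[[[0,0,0.0015],[0,0,0]],[[0,0,0.003],[0,0,0]],[[0,0,0.0045],[0,0,0]],[[0,0,0.006],[0,0,0]],[[0,0,0.007],[0,0,0]],[[0,0,0.008],[0,0,0]],[[0,0,0.008],[0,0,0]],[[0,0,0.008],[0,0,0]]]'

```text
time_s: 21.5
tcp_pos: [0.5698, -0.1367, 0.175]
tool_rot: [3.136, -0.188, 0.001]
ft_force: [0.5, 1.0, -0.7]
opening: 0.0025
```

Run:
```python
from h import *
s=st()
```

```text
t 21.5 tcp [ 0.5698 -0.1367  0.175 ] yaw -0.1199 zt [ 0.001 -0.    -1.   ] F [ 0.5  1.  -0.7] op 0.0025
```

>>> servo_tool --series '[[[0,0,0.001],[0,0,0]],[[0,0,0.001],[0,0,0]],[[0,0,0.001],[0,0,0]],[[0,0,0.001],[0,0,0]],[[0,0,0.001],[0,0,0]],[[0,0,0.001],[0,0,0]],[[0,0,0.001],[0,0,0]],[[0,0,0.001],[0,0,0]]]'

```text
time_s: 22.3
tcp_pos: [0.5698, -0.1369, 0.1739]
tool_rot: [3.136, -0.188, 0.001]
ft_force: [-1.0, 0.0, 3.5]
opening: 0.0025
```

>>> servo_tool --series '[[[0,0,0],[0,0,0]],[[0,0,0],[0,0,0]],[[0,0,0],[0,0,0]],[[0,0,0],[0,0,0]],[[0,0,0],[0,0,0]],[[0,0,0],[0,0,0]],[[0,0,0],[0,0,0]],[[0,0,0],[0,0,0]]]' --grip 0.4

```text
time_s: 23.1
tcp_pos: [0.5696, -0.1367, 0.1736]
tool_rot: [3.136, -0.188, 0.0]
ft_force: [-0.9, 0.7, 0.2]
opening: 0.0339
```

>>> servo_tool --series '[[[0,0,-0.01],[0,0,0]],[[0,0,-0.03],[0,0,0]],[[0,0,-0.06],[0,0,0]],[[0,0,-0.1],[0,0,0]],[[0,0,-0.14],[0,0,0]],[[0,0,-0.18],[0,0,0]],[[0,0,-0.2],[0,0,0]],[[0,0,-0.2],[0,0,0]]]'

```text
time_s: 23.9
tcp_pos: [0.571, -0.1365, 0.3784]
tool_rot: [3.134, -0.188, 0.011]
ft_force: [0.2, 0.3, -0.2]
opening: 0.0342
```

Run:
```python
from h import *
from workcell import optics
s=st()
c=optics.camera('scene');t=optics.camera('top');pickle.dump((c,t),open('w10.pkl','wb'))
a=cv2.resize(c['img'][140:240,290:390],None,fx=4,fy=4,interpolation=2)
b=cv2.resize(t['img'][150:250,230:330],None,fx=4,fy=4,interpolation=2)
cv2.imwrite('pics/p10.png',np.hstack([a,b]))
# red peg
m=cv2.inRange(cv2.cvtColor(t['img'],cv2.COLOR_BGR2HSV),(0,170,60),(6,255,255));m[:160]=0;m[240:]=0;m[:,:240]=0;m[:,310:]=0
v,u=np.nonzero(m)
for r in range(v.min(),v.max()+1,3):
    q=u[v==r]
    if len(q):print(r,round(q.mean(),1),len(q),np.round(cam2world(t,(q.mean(),r),.203),4)[:2])
r=v.max();print('peg bottom row top', np.round(cam2world(t,(u[v>=r-2].mean(),r-1),.24),4))
print(rel(s,(.517,.161,.375),.187))
```

```text
t 23.9 tcp [ 0.571  -0.1365  0.3784] yaw -0.1198 zt [ 0.007 -0.002 -1.   ] F [ 0.2  0.3 -0.2] op 0.0342
178 257.0 3 [0.6212 0.1806]
181 257.0 5 [0.6123 0.1802]
184 258.0 3 [0.6035 0.177 ]
187 258.5 4 [0.5946 0.1753]
190 259.0 3 [0.5858 0.1735]
193 259.5 4 [0.577  0.1718]
196 260.0 3 [0.5682 0.17  ]
199 261.0 3 [0.5595 0.1669]
202 261.0 3 [0.5507 0.1666]
205 262.0 3 [0.542  0.1634]
208 262.5 2 [0.5333 0.1617]
211 262.5 4 [0.5246 0.1614]
214 263.5 2 [0.516  0.1582]
peg bottom row top [0.5128 0.1552 0.24  ]
([-0.0892, -0.2889, 0.0024], [0.002, -0.007, -0.307])
```

View pics/p10.png

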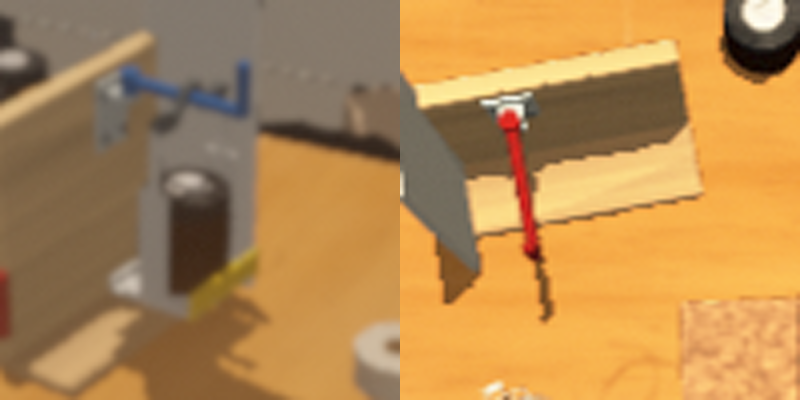

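The carrier hangs on the blue arm just behind the peg, upright with its yellow front showing at (225,285). The red hook is empty, hinge (510,118) to peg (533,250).

>>> servo_tool --series '[[[-0.012,-0.035,0],[0,0,-0.04]],[[-0.027,-0.08,0],[0,0,-0.09]],[[-0.042,-0.126,0],[0,0,-0.14]],[[-0.056,-0.172,0],[0,0,-0.19]],[[-0.07,-0.218,0],[0,0,-0.24]],[[-0.081,-0.26,0],[0,0,-0.29]],[[-0.0885,-0.288,0.002],[0,-0.007,-0.307]],[[-0.0885,-0.288,0.002],[0,-0.007,-0.307]]]'

```text
time_s: 24.8
tcp_pos: [0.5136, 0.1653, 0.3703]
tool_rot: [-3.124, -0.308, 0.015]
ft_force: [0.2, 1.1, -0.4]
opening: 0.034
```

Run:
```python
from h import *
s=st();print(rel(s,(.5185,.160,.2155),.19))
```

```text
t 24.8 tcp [0.5136 0.1653 0.3703] yaw 0.1966 zt [-0.01   0.001 -1.   ] F [ 0.2  1.1 -0.4] op 0.034
([0.0052, 0.0066, 0.1547], [-0.003, 0.009, 0.007])
```

>>> servo_tool --series '[[[0.003,0.004,0.03],[0,0.007,0]],[[0.003,0.004,0.06],[0,0.007,0]],[[0.003,0.004,0.09],[0,0.007,0]],[[0.003,0.004,0.1],[0,0.007,0]],[[0.003,0.004,0.1],[0,0.007,0]],[[0.003,0.004,0.1],[0,0.007,0]],[[0.003,0.004,0.1],[0,0.007,0]],[[0.003,0.004,0.1],[0,0.007,0]]]'

```text
time_s: 25.6
tcp_pos: [0.5199, 0.1567, 0.2729]
tool_rot: [-3.127, -0.293, -0.003]
ft_force: [0.4, -1.1, 0.0]
opening: 0.0342
```

Run:
```python
from h import *
s=st();print(rel(s,(.5185,.160,.2155),.19))
```

```text
t 25.6 tcp [0.5199 0.1567 0.2729] yaw 0.187 zt [ 0.002  0.001 -1.   ] F [ 0.4 -1.1  0. ] op 0.0342
([-0.0009, -0.0035, 0.0574], [-0.001, -0.002, -0.003])
```

>>> servo_tool --series '[[[0,-0.0035,0.02],[0,0,0]],[[-0.001,-0.0035,0.035],[0,0,0]],[[-0.001,-0.0035,0.047],[0,0,0]],[[-0.001,-0.0035,0.055],[0,0,0]],[[-0.001,-0.0035,0.0575],[0,0,0]],[[-0.001,-0.0035,0.0575],[0,0,0]],[[-0.001,-0.0035,0.0575],[0,0,0]],[[-0.001,-0.0035,0.0575],[0,0,0]]]'

```text
time_s: 26.4
tcp_pos: [0.518, 0.1598, 0.2147]
tool_rot: [-3.127, -0.293, -0.002]
ft_force: [1.1, 0.8, 0.3]
opening: 0.0341
```

>>> servo_tool --series '[[[0,0,0],[0,0,0]],[[0,0,0],[0,0,0]],[[0,0,0],[0,0,0]],[[0,0,0],[0,0,0]],[[0,0,0],[0,0,0]],[[0,0,0],[0,0,0]],[[0,0,0],[0,0,0]],[[0,0,0],[0,0,0]]]' --grip 0 --force 25

```text
time_s: 27.2
tcp_pos: [0.5161, 0.1595, 0.2143]
tool_rot: [-3.128, -0.294, 0.005]
ft_force: [-4.3, -1.0, 4.9]
opening: 0.0063
```

Run:
```python
from h import *
s=st()
p0=np.array(s['tcp_pos'][:2]);h=np.array([.6165,.1795]);v=p0-h;r=np.linalg.norm(v);a0=np.arctan2(v[1],v[0])%(2*np.pi);print(r,a0)
for a in np.linspace(a0,1.5*np.pi+.19,17)[1:]:
    q=h+r*np.array([np.cos(a),np.sin(a)]);print(rel(s,(*q,s['tcp_pos'][2]),.187)[0][:2])
```

```text
t 27.2 tcp [0.5161 0.1595 0.2143] yaw 0.1873 zt [-0.003 -0.    -1.   ] F [-4.3 -1.   4.9] op 0.0063
0.10234376020631913 3.3384106613164914
[0.0006, 0.01]
[0.0021, 0.0199]
[0.0047, 0.0295]
[0.0081, 0.0389]
[0.0124, 0.0479]
[0.0176, 0.0565]
[0.0237, 0.0645]
[0.0304, 0.0718]
[0.0379, 0.0785]
[0.0459, 0.0844]
[0.0545, 0.0895]
[0.0636, 0.0937]
[0.073, 0.0971]
[0.0827, 0.0995]
[0.0926, 0.1009]
[0.1026, 0.1014]
```

>>> servo_tool --series '[[[0,0.01,0],[0,0,0]],[[0.001,0.02,0],[0,0,0]],[[0.003,0.0295,0],[0,0,0]],[[0.006,0.039,0],[0,0,0]],[[0.011,0.048,0],[0,0,0]],[[0.016,0.0565,0],[0,0,0]],[[0.022,0.0645,0],[0,0,0]],[[0.029,0.072,0],[0,0,0]]]'

```text
time_s: 28.0
tcp_pos: [0.5601, 0.0932, 0.2142]
tool_rot: [-3.128, -0.293, 0.0]
ft_force: [-1.6, -1.2, 7.0]
opening: 0.0062
```

>>> servo_tool --series '[[[0.0075,0.0065,0],[0,0,0]],[[0.0155,0.0125,0],[0,0,0]],[[0.024,0.0175,0],[0,0,0]],[[0.033,0.022,0],[0,0,0]],[[0.0425,0.025,0],[0,0,0]],[[0.052,0.0275,0],[0,0,0]],[[0.062,0.029,0],[0,0,0]],[[0.069,0.0295,0],[0,0,0]]]'

```text
time_s: 28.8
tcp_pos: [0.6338, 0.0771, 0.214]
tool_rot: [-3.128, -0.292, 0.0]
ft_force: [-0.1, 0.8, 5.7]
opening: 0.0066
```

Run:
```python
from h import *
s=st()
```

```text
t 28.8 tcp [0.6338 0.0771 0.214 ] yaw 0.1859 zt [-0.  0. -1.] F [-0.1  0.8  5.7] op 0.0066
```

>>> servo_tool --series '[[[0.002,0,0],[0,0,0]],[[0.003,0,0],[0,0,0]],[[0.004,0,0],[0,0,0]],[[0.005,0,0],[0,0,0]],[[0.005,0,0],[0,0,0]],[[0.005,0,0],[0,0,0]],[[0.005,0,0],[0,0,0]],[[0.005,0,0],[0,0,0]]]'

```text
time_s: 29.6
tcp_pos: [0.6346, 0.0781, 0.2138]
tool_rot: [3.127, 0.293, -0.013]
ft_force: [-11.5, -2.9, 10.4]
opening: 0.0064
```

>>> servo_tool --series '[[[0,0,0],[0,0,0]],[[0,0,0],[0,0,0]],[[0,0,0],[0,0,0]],[[0,0,0],[0,0,0]],[[0,0,0],[0,0,0]],[[0,0,0],[0,0,0]],[[0,0,-0.01],[0,0,0]],[[0,0,-0.03],[0,0,0]]]' --grip 0.4

```text
time_s: 30.4
tcp_pos: [0.6368, 0.0787, 0.2433]
tool_rot: [-3.127, -0.293, 0.005]
ft_force: [0.4, 0.1, 0.2]
opening: 0.0342
```

>>> servo_tool --series '[[[0,0,-0.04],[0,0,0]],[[0,0,-0.08],[0,0,0]],[[0,0,-0.12],[0,0,0]],[[-0.03,0,-0.15],[0,0,0]],[[-0.07,0,-0.15],[0,0,0]],[[-0.11,0,-0.15],[0,0,0]],[[-0.14,0,-0.15],[0,0,0]],[[-0.14,0,-0.15],[0,0,0]]]'

```text
time_s: 31.2
tcp_pos: [0.4976, 0.0528, 0.3962]
tool_rot: [3.125, 0.291, 0.004]
ft_force: [-0.3, 0.5, -1.4]
opening: 0.0343
```

Run:
```python
from h import *
from workcell import optics
s=st()
c=optics.camera('scene');t=optics.camera('top')
a=cv2.resize(c['img'][130:330,240:440],None,fx=2,fy=2,interpolation=2)
b=cv2.resize(t['img'][140:240,230:430],None,fx=2,fy=2,interpolation=2)
b=cv2.copyMakeBorder(b,0,200,0,0,0)
cv2.imwrite('pics/p11.png',np.hstack([a,b]))
m=cv2.inRange(cv2.cvtColor(t['img'],cv2.COLOR_BGR2HSV),(0,170,60),(6,255,255));m[:160]=0;m[210:]=0;m[:,:240]=0;m[:,310:]=0
v,u=np.nonzero(m);print(len(u),u.min(),u.max())
for k in range(u.min(),u.max()+1,4):
    q=v[u==k]
    if len(q):print(k,q.mean(),np.round(cam2world(t,(k,q.mean()),.203),4)[:2])
```

```text
t 31.2 tcp [0.4976 0.0528 0.3962] yaw 0.1858 zt [ 0.003 -0.003 -1.   ] F [-0.3  0.5 -1.4] op 0.0343Traceback (most recent call last):
  File "<stdin>", line 10, in <module>
    return umr_minimum(a, axis, None, out, keepdims, initial, where)
ValueError: zero-size array to reduction operation minimum which has no identity
```

View pics/p11.png

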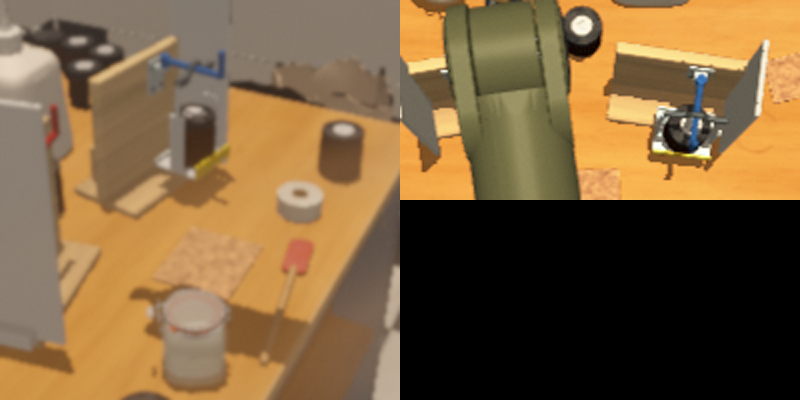

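The carrier hangs front to the robot on the blue arm (top view at (690,130)), but the arm hides the red hook. I move aside and check the red hook by its colour.

>>> servo_tool --series '[[[0,0.03,0],[0,0,0]],[[0,0.06,0],[0,0,0]],[[0,0.09,0],[0,0,0]],[[0,0.11,0],[0,0,0]],[[0,0.11,0],[0,0,0]],[[0,0.11,0],[0,0,0]],[[0,0.11,0],[0,0,0]],[[0,0.11,0],[0,0,0]]]'

```text
time_s: 32.1
tcp_pos: [0.5207, -0.0534, 0.394]
tool_rot: [-3.126, -0.298, -0.001]
ft_force: [-0.3, -0.6, 0.7]
opening: 0.0337
```

Run:
```python
from h import *
from workcell import optics
s=st()
t=optics.camera('top')
m=cv2.inRange(cv2.cvtColor(t['img'],cv2.COLOR_BGR2HSV),(0,170,50),(6,255,255));m[:150]=0;m[210:]=0;m[:,:240]=0;m[:,330:]=0
v,u=np.nonzero(m);print(len(u))
if len(u):
  for k in range(u.min(),u.max()+1,4):
    q=v[u==k]
    if len(q):print(k,q.mean(),np.round(cam2world(t,(k,q.mean()),.203),4)[:2])
```

```text
t 32.1 tcp [ 0.5207 -0.0534  0.394 ] yaw 0.1898 zt [ 0.     0.001 -1.   ] F [-0.3 -0.6  0.7] op 0.0337
148
255 180.0 [0.6152 0.1861]
259 180.5 [0.6139 0.1745]
263 179.0 [0.6185 0.1631]
267 178.0 [0.6216 0.1517]
271 177.5 [0.6232 0.1401]
275 176.5 [0.6263 0.1287]
279 176.0 [0.6279 0.1171]
283 175.5 [0.6296 0.1056]
287 174.5 [0.6327 0.0941]
291 172.5 [0.6388 0.0826]
```

Run:
```python
from workcell import arm
print(arm.hand_in())
```

```text
the job is handed in; nothing more can be done
None
```

The job is done and handed in at about 32 s, well inside the 72 s limit. The hand-in gives no verdict.

- **What I did:**
  - Swung the blue hook out.
  - Took the carrier off the red hook by its right handle end, stood it on the larger cork mat and let go.
  - Took it again by the left end and hung it on the blue hook.
  - Folded the red hook flat.
- **Carrier:** In the last pictures it hangs upright and released on the blue arm, behind the peg, with its yellow front to the robot.
- **Red hook:** It met its stop when I folded it. Its measured line is at 0.21 rad, against 0.19 to 0.22 rad for its board, so it lies flat within measuring error.
- **Robot:** Clear of everything, with the wrist force near zero.
- **Bystanders:** I saw none shifted in the pictures and felt no unexpected contact, but I did not measure their positions again at the end.
- **Disagreements:**
  - The gripper read about 4 to 5 mm less than the known thickness of what it held, so I judged grips by force and pictures.
  - The measured tool position right after a fast move was off by 2 to 3 mm until it settled. I corrected for that before hanging the carrier.
- **Pictures:** I viewed 13, which is three over the budget of 10.

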